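# Restock the bench crate from a tilted partitioned carton

### The job

Take the narrow-necked bottle out of the partitioned carton on the tilted stand, drawing it out along its cell without wrenching it against the partitions, and stand it upright on the floor of the empty cell of the four-cell bench crate. Lower it in gently while you hold it, do not drop it, then let go. Leave the other containers and everything on the bench where they are, and do not shove the carton, its stand or the crate.

Things in the scene. Friction and masses are not known exactly. Their poses are not given: they have to be found in the camera images.
- bottle: bottle to take: white plastic, round, 140 mm tall: body 62 mm diameter up to 84 mm, sloping shoulder to 98, neck 27 mm diameter to 108, grey screw cap 29 mm diameter from 108 to 140. 0.18 to 0.36 kg. Origin: centre of its underside, z up its axis. Starts in a rear carton cell, tilted like the carton, leaning on its cell's -x wall, cap top 16 mm below the rim. Gripped firmly by the cap it keeps its angle to the fingers
- carton: open cardboard carton, fixed on the stand: 171 (x) by 254 (y) by 160 mm (z) outside, walls and floor 4 mm, flaps folded down outside; 2 rows of 3 cells, each 80 by 80 mm, 3 mm partitions, tops 2 mm below the rim. Origin: centre of underside. z: along the cells, out of the mouth, leaning 0.55 rad from vertical roughly towards the robot; x: up the sloping floor, front row to rear row; y level
- rear_cell0 (a point): centre of the floor (top face) of the carton's +y rear cell, carton frame (41.5, 83, 4) mm, axes as the carton's
- rear_cell1 (a point): the same for the middle rear cell, carton frame (41.5, 0, 4) mm
- rear_cell2 (a point): the same for the -y rear cell, carton frame (41.5, -83, 4) mm
- stand: the fixed grey steel carton stand under the carton, 270 mm wide; origin on the bench 50 mm nearer the robot than the point below the carton's origin, z up, x away from the robot; the carton leans towards its -x. The carton's origin is at (50, 0, 67) mm in this frame
- crate: the fixed grey plastic bench crate: 159 by 159 mm outside, 80 mm high, walls 5 mm, floor 4 mm thick; four cells 72 by 72 mm inside, dividers 5 mm thick and 70 mm high. Origin: centre of its underside on the bench, z up; it may be turned any way round. Three cells are filled, the one at +x +y of its frame is empty
- free_cell (a point): centre of the floor of the crate's empty cell (on the floor's top face, 4 mm above the bench), axes as the crate's
- carton_jar: wide-lidded jar, 62 mm across and 88 mm tall, in a rear cell of the carton; origin: centre of underside, z up its axis
- carton_tin: straight metal tin, 62 mm across and 118 mm tall, in a rear cell of the carton; origin: centre of underside, z up its axis
- front_jar: wide-lidded jar, 62 mm across and 88 mm tall, in the front cell at the carton's +y side; origin: centre of underside, z up its axis
- crate_bottle: a second bottle just like the one to take, already standing in the crate in the cell diagonally across from the empty one; origin: centre of underside
- crate_jar: wide-lidded jar, 62 mm across and 88 mm tall, in the crate beside the empty cell (-x side); origin: centre of underside
- crate_tin: straight metal tin, 62 mm across and 118 mm tall, in the crate beside the empty cell (-y side); origin: centre of underside
- meter: hand multimeter lying on the bench in front of the carton and crate, on the robot's side, 88 by 182 mm, 50 mm high; origin: centre of underside, its length along its y
- bowl: small steel bowl of circuit boards, 120 mm across, 36 mm high, on the right; origin: centre of underside
- headset: headset lying on the bench at the left, about 190 by 170 mm, 72 mm high; origin on the bench between the ear cups, headband towards its -x
- screwdriver: screwdriver lying on the bench at the right, 170 mm long; origin below its middle, handle to its -x

How it is judged:
On the way, in this order (a step that is already met when the one before it is completed fails the run):
1. the bottle is held by the fingers with its whole length drawn out past the carton's rim (z of bottle in the frame of carton above 0.162 m and contact force between the fingers and bottle above 0.5 N), for 0.1 s.
2. the bottle, still held by the fingers, stands upright on the floor of the crate's empty cell (horizontal distance between bottle and free_cell below 0.012 m and z of bottle in the frame of free_cell below 0.008 m and angle between bottle's own z axis and vertical below 0.09 rad and contact force between the fingers and bottle above 0.5 N), for 0.1 s.
At the end, for the whole second after the job is handed in: the bottle stands at rest in the crate's empty cell: its base within 12 mm of the cell's centre and within 8 mm of the cell's floor, its axis within 0.09 rad (5 degrees) of vertical, released (horizontal distance between bottle and free_cell below 0.012 m and z of bottle in the frame of free_cell below 0.008 m and angle between bottle's own z axis and vertical below 0.09 rad and linear speed of bottle below 0.02 m/s and angular speed of bottle below 0.2 rad/s); the robot touches nothing.
It fails at once if the bottle is wrenched or rammed against the carton or its partitions (contact force above 30 N) (contact force between bottle and carton above 30 N).
It fails at once if the bottle is rammed into the crate (contact force above 40 N) (contact force between bottle and crate above 40 N).
It fails at once if the robot shoves the carton, its stand or the crate (above 30 N) (contact force between any of the fingers, the arm and stand above 30 N or contact force between any of the fingers, the arm and crate above 30 N).
It fails at once if another container in the carton or the crate is shifted by more than 20 mm (distance of any of carton_jar, carton_tin, front_jar, crate_bottle, crate_jar, crate_tin from where it was at the start of the episode above 0.02 m).
It fails at once if something lying on the bench is shifted by more than 25 mm (distance of any of meter, bowl, headset, screwdriver from where it was at the start of the episode above 0.025 m).
It also fails if it takes over 64 s, if anything falls off the work surface, if the arm or the gripper's body presses on something with over 40 N, if the wrist force passes 120 N, or if a joint passes its speed limit or range.

### The arm

A 6-joint arm with a two-finger parallel gripper is mounted at the origin on the work surface. World frame = base frame: x ahead of the robot, y to its left, z up, the work surface at z = 0. Lengths are in m, angles in rad, forces in N, time in s.
With the tool pointing down it reaches from about 0.225 to 0.875 m from the base axis. Payload 3.4 kg.
Tool frame: the origin (TCP) lies where the fingers leave the gripper's body, on its centre line; the fingertips stand 73 mm ahead of it and the grasp point (between the pads) lies 54 mm ahead of it; x points along the fingers, y is the direction in which the jaws open and shut, and the axes are right-handed (so a half turn about x gives the same grasp; the last joint's range is limited). The gripper opens to 85 mm and grips with 20 to 120 N. Pads are 22 mm wide; open, the fingers measure 114 mm over their backs; the gripper's body (76 mm by 85 mm) begins 54 mm behind the grasp point. The pads swing forward as they close: fully open they stand 13 mm farther back than shut.
Start: joints at [-0.121, 0.276, 1.505, -0, 1.361, -0.121], TCP at [0.575, -0, 0.304] pointing down, gripper open.
Joint ranges: [-2.89, 2.89], [-0.75, 2.08], [0.22, 2.7], [-1.18, 4.32], [0.11, 2.71], [-2.7, 2.7]. Speed limits (rad/s): [2.57, 2.57, 3.14, 3.14, 3.14, 3.14].

### API

Orientations are given as a unit quaternion [w, x, y, z].
In Python, from rig import manip gives the robot as it stands.
- The arm moves only by the tool play_rows, never from a script. Its argument "steps" is a list of rows, each a list of 5 numbers: the closure, from 0 (fully open) to 1 (shut), then the shift along the tool's x, y, z as a fraction of full scale, then the turn about the tool's x as a fraction of full scale. In form: [[grip, tx, ty, tz, twist], ...]. A call has 1 to 20 rows; each row shifts and turns the commanded pose from where the row before left it, along the tool's axes as they then stand; what a row does not reach is not made up. Full scale, the value 1, is 0.03 m for a shift and 6 degrees for a turn. A row lasts 1/10 s, in which the tool goes at most 50 mm and 8.59 degrees, less where a joint would pass 70% of its speed; a pose out of reach is approached as far as the arm can. A call with a number of a shift or a turn outside -1 to 1 is refused whole. A call with a gripper value outside its range is refused whole. The fingers move at their own pace and stop on an object; "newtons" is the grip in N (left out, the last holds). Time passes only in rows, so rows that do not move let the fingers close. It gives the time, the measured TCP pose, the force and the opening at its end, in the units of the state.
- manip.get_state(): the state, without advancing time (a new reading comes with each control period).
- manip.get_image(name): name is "scene" or "side" or "wrist"; returns (picture, depth): 384x512x3 uint8, red, green, blue; 384x512 float32, m along the optical axis (not along the pixel's ray), 0 where there is no reading.
- manip.camera_model(name): a dict with "mtx" (3x3 intrinsics, pixels), "R" (3x3) and "t" (3): a world point X has camera coordinates R X + t. Camera axes: x right, y down, z forward; pixel columns grow to the right and rows downward; lengths in m; the calibration is good to about 2 mm. A picture is of the moment at which its call begins: read the wrist's pose just before it. camera_model takes no time and is no camera call; for the wrist camera it gives the pose at the moment of the call.
- manip.sign_off(): hands the job in, once; it reports no verdict.
Trained networks look in the newest picture that a camera, given by its name, has taken for a name from the list of things; names that differ only in an ending like _2 or _b are one class to them, and where a whole thing is asked for, a point or a joint stands for the part that bears it (a point fixed in the world has none). Each returns a list of dicts, best first, with "conf" (0 to 1); they miss things now and then, are a little off and sometimes report something else, mostly with a low value. They report only what shows in the picture. A call takes as long as a camera call.
- manip.regions_of(camera, query): "mask" (384x512 bool, what is visible of it).
- manip.mark_of(camera, query): "location" ([x, y, z] in m, in the coordinates of the camera as it stood for that picture, good to about 4 mm: a listed point, or the origin of a listed thing).
The state is a dict: "clock": time; "qpos": joint angles; "qd": joint speeds; "effort": joint torques, N m; "position": TCP position; "ee_rot": TCP orientation; "contact_force": force on the tool from outside, world axes, zero at the start; "moment": the same for the moment, N m; "width": finger opening in m.
Only numpy, scipy, OpenCV 4.12 (cv2) and the standard library are available. Lean on these libraries where they do the work, as an engineer would, in place of code of your own. Each camera call takes 0.05 s, during which the arm holds its last target.

## Working session

There is one attempt and no reset: what is moved stays moved. The work goes in short steps, Python scripts to look and compute and a tool call to move; the robot and the scene stay as the last step left them, time stands still between calls to the robot, and variables do not carry over. Pictures are saved under pics/ and viewed, and the job is handed in when it is done.

Besides the shell and the picture viewer there is one more tool, called by a JSON object that holds its "api" and its "payload". play_rows: Moves the arm, as the interface text tells. Its arguments: {"type":"object","properties":{"steps":{"type":"array","items":{"type":"array","items":{"type":"number"}}},"newtons":{"type":"number"}},"required":["steps"]}

```bash
ls; mkdir -p pics
cat > h.py <<'E'
import numpy as np, cv2
from rig import manip
from scipy.spatial.transform import Rotation as Ro
def snap(n,tag):
    im,d=manip.get_image(n); c=manip.camera_model(n)
    cv2.imwrite(f'pics/{tag}.png',im[:,:,::-1]); np.savez(f'pics/{tag}.npz',im=im,d=d,**{k:np.array(c[k]) for k in('mtx','R','t')})
    return im,d,c
def w(c,p): return np.array(c['R']).T@(np.array(p)-np.array(c['t']))
def cloud(d,c):
    K=np.array(c['mtx']); v,u=np.indices(d.shape)
    P=np.stack([(u-K[0,2])/K[0,0]*d,(v-K[1,2])/K[1,1]*d,d],-1)
    return (P-np.array(c['t']))@np.array(c['R'])
E
python3 - <<'E'
from h import *
print(manip.get_state())
for n in ('scene','side','wrist'):
    im,d,c=snap(n,n+'0'); print(n,w(c,[0,0,0]))
    for q in ('bottle','carton','crate','free_cell','stand','crate_jar','crate_tin','crate_bottle','rear_cell0','rear_cell1','rear_cell2'):
        try:
            print(q,[(np.round(w(c,r['location']),3).tolist(),round(r['conf'],2)) for r in manip.mark_of(n,q)][:3])
        except Exception as e: print(q,e)
E
```

```text
pics
{'clock': 0.0, 'qpos': array([-1.21002732e-01,  2.76599684e-01,  1.50613142e+00,  1.34198087e-05,
        1.36068468e+00, -1.20954769e-01]), 'qd': array([ 1.00056244e-03, -1.88396564e-05,  1.00179727e-03, -4.53295067e-07,
        5.82358139e-04, -7.99967150e-04]), 'effort': array([ 6.20495921e-04, -4.16768074e+01, -2.45808578e+01, -1.52056768e-04,
        1.11346930e-02,  1.69860516e-05]), 'position': array([5.74609989e-01, 4.43233286e-05, 3.03037592e-01]), 'ee_rot': array([ 0.49947678,  0.49961869,  0.50049742, -0.50040628]), 'contact_force': array([ 0.347871  , -0.11618969, -0.49382302]), 'moment': array([-0.03407409,  0.02588514, -0.02808525]), 'width': 0.08560985885054172}
scene [ 0.36353603 -0.54074919  1.46566162]
bottle [([0.683, -0.134, 0.087], 0.53)]
carton [([0.635, -0.208, 0.065], 0.62)]
crate [([0.59, 0.187, 0.002], 0.76)]
free_cell [([0.597, 0.237, 0.008], 0.92)]
stand [([0.589, -0.199, -0.002], 0.8)]
crate_jar [([0.534, 0.2, 0.008], 0.48)]
crate_tin []
crate_bottle [([0.582, 0.137, 0.005], 0.61)]
rear_cell0 [([0.647, -0.298, 0.092], 0.65), ([0.669, -0.224, 0.091], 
[... 573 characters left out ...]
in [([0.647, 0.182, 0.003], 0.65), ([0.592, 0.189, -0.001], 0.57)]
crate_bottle [([0.582, 0.135, 0.004], 0.8)]
rear_cell0 [([0.669, -0.218, 0.094], 0.89), ([0.649, -0.299, 0.094], 0.83), ([0.694, -0.139, 0.092], 0.57)]
rear_cell1 [([0.669, -0.218, 0.094], 0.89), ([0.649, -0.299, 0.094], 0.83), ([0.694, -0.139, 0.092], 0.57)]
rear_cell2 [([0.669, -0.218, 0.094], 0.89), ([0.649, -0.299, 0.094], 0.83), ([0.694, -0.139, 0.092], 0.57)]
wrist [0.57466827 0.07367953 0.37427807]
bottle []
carton [([0.636, -0.209, 0.069], 0.85)]
crate [([0.399, -0.011, -0.002], 0.52)]
free_cell []
stand []
crate_jar []
crate_tin []
crate_bottle [([0.582, 0.139, 0.007], 0.56)]
rear_cell0 []
rear_cell1 []
rear_cell2 []
```

View pics/scene0.png

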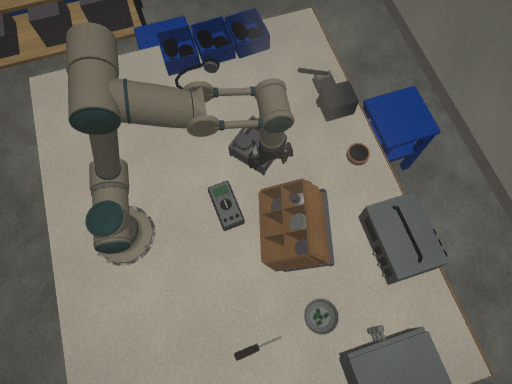

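View pics/side0.png

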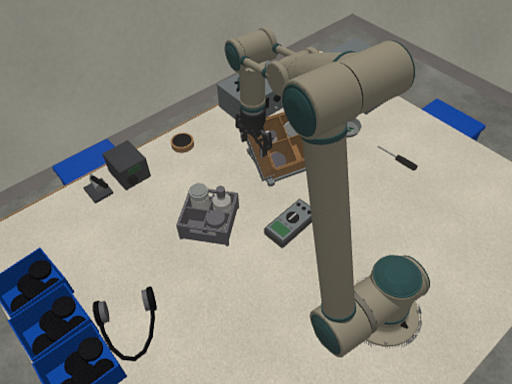

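View pics/wrist0.png

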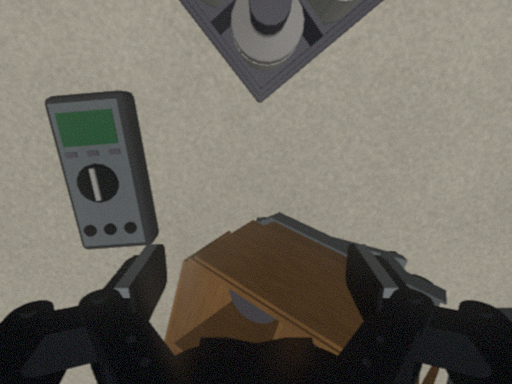

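Scene: the carton is near (295,225) px with its bottle in the upper rear cell (297,197). The side view shows the crate at (208,212) with its empty cell at lower left. The tool turns only about its own axis, so it will stay vertical. The bottle will therefore have to be pivoted in the jaws, most safely by setting it on the bench. Next, a closer look from the wrist.

Run:
```python
from h import *
s=manip.get_state(); q=s['ee_rot']; R=Ro.from_quat([q[1],q[2],q[3],q[0]]).as_matrix(); print(R.round(3),s['clock'])
c=manip.camera_model('wrist'); print(np.array(c['R']).round(3),np.array(c['mtx']))
for n in ('scene','side'):
    c=manip.camera_model(n)
    for q in ('meter','headset','screwdriver','carton_jar'):
        print(n,q,[(np.round(w(c,r['location']),3).tolist(),round(r['conf'],2)) for r in manip.mark_of(n,q)][:2])
```

```text
[[ 0.  1. -0.]
 [ 0. -0. -1.]
 [-1.  0. -0.]] 1.8
[[ 1.    -0.001  0.   ]
 [-0.001 -0.958  0.288]
 [-0.    -0.288 -0.958]] [[306.25645384   0.         255.86426121]
 [  0.         306.25645384 191.38195047]
 [  0.           0.           1.        ]]
scene meter [([0.395, -0.009, 0.003], 0.78)]
scene headset [([0.491, 0.569, -0.002], 0.86), ([0.598, 0.242, 0.005], 0.24)]
scene screwdriver []
scene carton_jar [([0.639, -0.293, 0.085], 0.6), ([0.535, 0.197, 0.005], 0.57)]
side meter [([0.396, -0.013, -0.004], 0.56)]
side headset [([0.694, -0.14, 0.094], 0.51)]
side screwdriver [([0.36, -0.527, -0.0], 0.66)]
side carton_jar [([0.398, -0.013, -0.007], 0.41), ([0.59, 0.186, 0.001], 0.39)]
```

{"api": "play_rows", "payload": {"steps": [[0, -1, 0, 0.85, 0], [0, -1, 0, 0.85, 0], [0, -1, 0, 0.85, 0], [0, -1, 0, 0.85, 0], [0, 0, 0, 0, -1], [0, 0, 0, 0, -1], [0, 0, 0, 0, -1], [0, 0, 0, 0, -1], [0, 0, 0, 0, -1], [0, 0, 0, 0, -1], [0, 0, 0, 0, -1], [0, 0, 0, 0, -1], [0, 0, 0, 0, -1], [0, 0, 0, 0, -1], [0, 0, 0, 0, -1], [0, 0, 0, 0, -1], [0.45, 0, 0, 0, -0.42], [0.45, 0, 0, 0, 0], [0.45, 0, 0, 0, 0]]}}

```text
clock: 4.1
position: [0.575, -0.102, 0.4239]
ee_rot: [0.701, 0.096, 0.701, -0.096]
contact_force: [0.0, 0.1, -0.4]
width: 0.047
```

Run:
```python
from h import *
s=manip.get_state(); print(s['position'],s['width'],s['clock'])
for n in ('scene','side','wrist'):
    im,d,c=snap(n,n+'1'); print(n)
    for q in ('bottle','carton','crate','free_cell','rear_cell0','crate_jar','crate_tin','crate_bottle'):
        print(q,[(np.round(w(c,r['location']),3).tolist(),round(r['conf'],2)) for r in manip.mark_of(n,q)][:3])
```

```text
[ 0.57498507 -0.10199658  0.42387814] 0.046992515323765305 4.1
scene
bottle [([0.684, -0.136, 0.09], 0.59)]
carton [([0.636, -0.212, 0.062], 0.68)]
crate [([0.589, 0.185, 0.002], 0.96), ([0.596, 0.241, 0.008], 0.35)]
free_cell [([0.598, 0.242, 0.009], 0.63), ([0.489, 0.568, -0.002], 0.19)]
rear_cell0 [([0.645, -0.299, 0.09], 0.93), ([0.667, -0.219, 0.087], 0.8), ([0.691, -0.14, 0.094], 0.74)]
crate_jar [([0.535, 0.2, 0.006], 0.56), ([0.647, -0.297, 0.09], 0.49), ([0.58, 0.135, 0.005], 0.23)]
crate_tin [([0.362, -0.531, -0.0], 0.73), ([0.643, 0.183, 0.001], 0.37), ([0.583, 0.136, 0.006], 0.25)]
crate_bottle [([0.585, 0.136, 0.005], 0.83)]
side
bottle [([0.684, -0.137, 0.089], 0.72)]
carton [([0.64, -0.212, 0.066], 0.92)]
crate [([0.685, -0.14, 0.091], 0.54)]
free_cell [([0.601, 0.244, 0.003], 0.82), ([0.665, -0.218, 0.087], 0.61)]
rear_cell0 [([0.694, -0.14, 0.096], 0.94), ([0.669, -0.217, 0.09], 0.66), ([0.646, -0.299, 0.091], 0.59)]
crate_jar [([0.536, 0.193, 0.0], 0.53), ([0.398, -0.014, -0.004], 0.18)]
crate_tin [([0.645, 0.181, 0.004], 0.84)]
crate_bottle [([0.58, 0.136, 0.003], 0.93)]
wrist
bottle [([0.687, -0.137, 0.085], 0.95)]
carton [([0.694, -0.142, 0.096], 0.26)]
crate [([0.581, 0.136, 0.006], 0.46)]
free_cell [([0.596, 0.242, 0.006], 0.91), ([0.581, 0.138, 0.005], 0.71)]
rear_cell0 [([0.691, -0.141, 0.094], 0.73)]
crate_jar [([0.534, 0.198, 0.005], 0.91)]
crate_tin [([0.644, 0.182, 0.006], 0.85), ([0.595, 0.245, 0.003], 0.18)]
crate_bottle [([0.687, -0.137, 0.084], 0.67), ([0.581, 0.137, 0.004], 0.63)]
```

Run:
```python
from h import *
# crate fit: nominal points, frame
Q=np.array([[38.5,38.5],[-38.5,38.5],[38.5,-38.5],[-38.5,-38.5]])/1e3
P=np.array([[.598,.242],[.535,.1965],[.645,.182],[.5815,.136]])
Pm=P-P.mean(0); a=sum(np.cross(q,p) for q,p in zip(Q,Pm)); b=(Q*Pm).sum(); print('crate',P.mean(0),np.degrees(np.arctan2(a,b)))
y=np.arctan2(a,b); print('free',P.mean(0)+np.array([[np.cos(y),-np.sin(y)],[np.sin(y),np.cos(y)]])@Q[0])
z=np.load('pics/wrist1.npz'); c={k:z[k] for k in('mtx','R','t')}
X=cloud(z['d'],c)
# pts near the cap
ya=np.radians(-15.5); s,co=np.sin(.55),np.cos(.55)
xh=np.array([np.cos(ya),np.sin(ya),0]);yh=np.array([-np.sin(ya),np.cos(ya),0]);Z=np.array([0,0,1])
cx=xh*co+Z*s; cz=Z*co-xh*s
O=np.array([.692,-.1405,.0935])
v=(X-O)
L=np.stack([v@cx,v@yh,v@cz],-1)
im=z['im']
m=(abs(L[...,0])<40e-3)&(abs(L[...,1])<38e-3)&(L[...,2]>.1)&(L[...,2]<.17)&(z['d']>0)
print(m.sum()); p=L[m]
for lo in np.arange(.1,.17,.005):
    k=(p[:,2]>lo)&(p[:,2]<lo+.005)
    if k.sum(): print(lo.round(3),k.sum(),np.percentile(p[k],[2,50,98],axis=0).round(4)[:, :2].tolist())
big=im[:,:,::-1].copy(); big[m]=(0,0,255); cv2.imwrite('pics/wrist1m.png',np.hstack([im[:,:,::-1],big])[:, :] if 0 else big)
```

```text
crate [0.589875 0.189125] 36.83276493586909
free [0.59760993 0.24302   ]
849
0.1 6 [[-0.04, -0.0043], [-0.0398, 0.0015], [0.0039, 0.031]]
0.105 5 [[-0.0365, -0.0046], [0.0037, 0.0038], [0.0048, 0.0352]]
0.11 23 [[-0.04, -0.0087], [0.0009, 0.006], [0.0053, 0.0351]]
0.115 15 [[-0.04, -0.0086], [-0.0009, 0.0049], [0.0049, 0.033]]
0.12 21 [[-0.04, -0.038], [0.0021, 0.0018], [0.0052, 0.0251]]
0.125 16 [[-0.0399, -0.0294], [0.0025, 0.0014], [0.005, 0.0195]]
0.13 23 [[-0.04, -0.0203], [0.0013, 0.007], [0.0052, 0.0325]]
0.135 587 [[-0.0225, -0.0111], [-0.0089, 0.0019], [0.004, 0.0151]]
0.14 55 [[-0.04, -0.038], [-0.0138, 0.001], [0.0002, 0.0357]]
0.145 9 [[-0.04, -0.038], [-0.0399, 0.003], [-0.0171, 0.0367]]
0.15 45 [[-0.0399, -0.038], [0.0399, 0.0023], [0.0399, 0.0364]]
0.155 44 [[0.0399, -0.0327], [0.0399, -0.0018], [0.0399, 0.0371]]<stdin>:5: DeprecationWarning: Arrays of 2-dimensional vectors are deprecated. Use arrays of 3-dimensional vectors instead. (deprecated in NumPy 2.0)
```

View pics/wrist1.png

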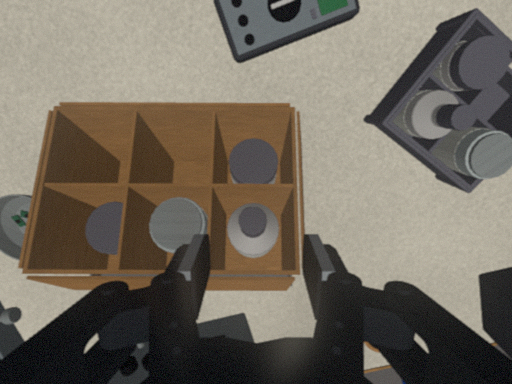

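View pics/wrist1m.png

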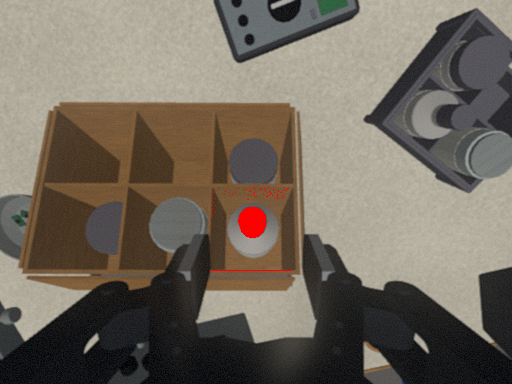

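The wrist view shows the bottle cap at (252,221) px in the right rear cell, and the carton edges are square with the image, so the twist is right. The cap's depth points agree with the bottle leaning 9 mm towards -x. Next I work out the approach.

```bash
cat >> h.py <<'E'
ya=np.radians(-15.5); s_,co_=np.sin(.55),np.cos(.55)
xh=np.array([np.cos(ya),np.sin(ya),0]);yh=np.array([-np.sin(ya),np.cos(ya),0]);Z=np.array([0,0,1.])
cx=xh*co_+Z*s_; cz=Z*co_-xh*s_; O=np.array([.692,-.1405,.0935])
def RT():
    s=manip.get_state(); q=s['ee_rot']; return s,Ro.from_quat([q[1],q[2],q[3],q[0]]).as_matrix()
E
python3 - <<'E'
from h import *
z=np.load('pics/wrist1.npz'); X=cloud(z['d'],{k:z[k] for k in('mtx','R','t')}); v=X-O
# carton yaw from rear rim line
L=np.stack([v@cx,v@yh,v@cz],-1)
# orientation check by top-rim points: z near .152-.160
m=(L[...,2]>.153)&(L[...,2]<.160)&(L[...,0]>-.14)&(L[...,0]<.06)&(L[...,1]>-.24)&(L[...,1]<.06)
p=L[m]; k=p[p[:,0]>.03]; print(len(k),np.polyfit(k[:,1],k[:,0],1), 'y ext',np.percentile(p[:,1],[0.5,99.5]),'x ext',np.percentile(p[:,0],[.5,99.5]))
k=p[(p[:,0]>-.07)&(p[:,0]<.035)&(p[:,1]>.03)]; print(len(k),np.median(k[:,1]))
cap=O-.0092*cx+.002*yh+.130*cz; tcp=cap+.054*Z
s,R=RT(); print(cap,tcp,'move tool units',R.T@(tcp-s['position'])/.03)
print('draw dir tool',R.T@cz)
E
```

```text
1988 [0.00287474 0.04310041] y ext [-0.21264896  0.05030508] x ext [-0.13237424  0.04783495]
771 0.045005316540322735
[ 0.61949845 -0.11831806  0.19951947] [ 0.61949845 -0.11831806  0.25351947] move tool units [ 5.68039178 -0.12836112  1.57435583]
draw dir tool [-8.52554164e-01  1.72297049e-04 -5.22638849e-01]
```

{"api": "play_rows", "payload": {"steps": [[0.53, 0, -0.13, 0.79, 0], [0.53, 0, 0, 0.78, 0], [0.53, 0.7, 0, 0, 0], [0.53, 0.7, 0, 0, 0], [0.53, 0.7, 0, 0, 0], [0.53, 0.4, 0, 0, 0], [0.53, 0, 0, 0, 0], [0.53, 0, 0, 0, 0]]}}

```text
clock: 6.25
position: [0.6196, -0.1184, 0.3496]
ee_rot: [0.701, 0.095, 0.7, -0.095]
contact_force: [-0.4, 0.3, -0.4]
width: 0.0402
```

Run:
```python
from h import *
s,R=RT(); cap=O-.0092*cx+.002*yh+.130*cz; tcp=cap+.054*Z
print(s['position'],s['contact_force'],s['width'],R.T@(tcp-s['position'])/.03)
im,d,c=snap('wrist','wrist2'); print([(np.round(w(c,r['location']),3),r['conf']) for r in manip.mark_of('wrist','bottle')])
```

```text
[ 0.61963727 -0.11842415  0.34957119] [-0.44089384  0.25362208 -0.37620086] 0.04015253093424329 [ 3.20171729e+00  2.11809443e-03 -8.52526349e-03]
[(array([ 0.69 , -0.138,  0.086]), 0.67)]
```

View pics/wrist2.png

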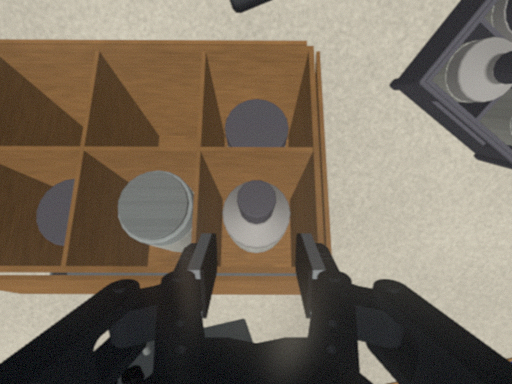

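The cap at (257,200) px is centred between the fingers (205 and 305). I lower onto it.

{"api": "play_rows", "payload": {"steps": [[0.53, 0.7, 0, 0, 0], [0.53, 0.7, 0, 0, 0], [0.53, 0.5, 0, 0, 0], [0.53, 0.4, 0, 0, 0], [0.53, 0.3, 0, 0, 0], [0.53, 0.2, 0, 0, 0], [0.53, 0.2, 0, 0, 0], [0.53, 0.1, 0, 0, 0], [0.53, 0, 0, 0, 0]]}}

```text
clock: 7.25
position: [0.6202, -0.1183, 0.2609]
ee_rot: [0.703, 0.095, 0.698, -0.095]
contact_force: [-5.5, 0.8, 16.2]
width: 0.0401
```

Run:
```python
from h import *
s,R=RT(); cap=O-.0092*cx+.002*yh+.130*cz; tcp=cap+.054*Z
print(s['position'],s['contact_force'],s['width'],R.T@(tcp-s['position'])/.03)
im,d,c=snap('wrist','wrist3'); print([(np.round(w(c,r['location']),3),r['conf']) for r in manip.mark_of('wrist','bottle')])
```

```text
[ 0.62015648 -0.11829009  0.26091166] [-5.54017662  0.75665499 16.22957754] 0.04013178788169722 [ 0.24626789 -0.00694624 -0.0224041 ]
[(array([ 0.686, -0.138,  0.086]), 0.56)]
```

View pics/wrist3.png

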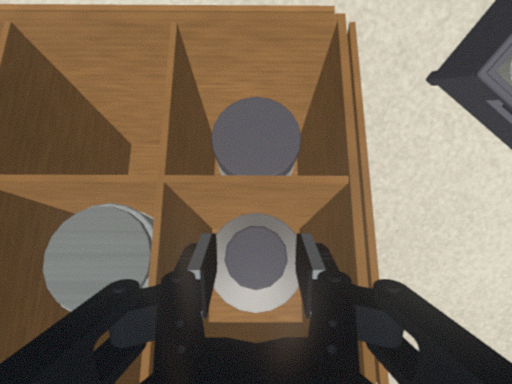

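The gripper's body rests on the carton's rear rim at 16 N, about 8 mm short of the target. The cap sits centred at (257,257) px. I back off slightly, move 4 mm towards the robot and check the force.

{"api": "play_rows", "payload": {"steps": [[0.53, -0.25, 0, -0.07, 0], [0.53, 0, 0, -0.07, 0], [0.53, 0.1, 0, 0, 0], [0.53, 0, 0, 0, 0]]}}

```text
clock: 7.75
position: [0.6149, -0.1171, 0.2593]
ee_rot: [0.7, 0.095, 0.701, -0.095]
contact_force: [0.5, 0.3, 0.6]
width: 0.0398
```

{"api": "play_rows", "payload": {"steps": [[0.6, 0, 0, 0, 0], [0.7, 0, 0, 0, 0], [0.8, 0, 0, 0, 0], [0.9, 0, 0, 0, 0], [0.9, 0, 0, 0, 0], [0.9, 0, 0, 0, 0], [0.9, 0, 0, 0, 0]], "newtons": 60}}

```text
clock: 8.45
position: [0.6152, -0.1171, 0.2602]
ee_rot: [0.701, 0.095, 0.701, -0.095]
contact_force: [-0.5, 0.4, -1.7]
width: 0.027
```

{"api": "play_rows", "payload": {"steps": [[0.9, -0.14, 0, -0.087, 0], [0.9, -0.14, 0, -0.087, 0], [0.9, -0.28, 0, -0.174, 0], [0.9, -0.28, 0, -0.174, 0], [0.9, 0, 0, 0, 0]]}}

```text
clock: 8.95
position: [0.5998, -0.1129, 0.2877]
ee_rot: [0.701, 0.095, 0.7, -0.095]
contact_force: [1.2, 0.6, -2.4]
width: 0.027
```

Run:
```python
from h import *
s,R=RT(); print(s['position'],s['contact_force'],s['width'])
im,d,c=snap('wrist','wrist4'); print([(np.round(w(c,r['location']),3),r['conf']) for r in manip.mark_of('wrist','bottle')])
```

```text
[ 0.5997996  -0.11293738  0.28771387] [ 1.15189984  0.56954793 -2.38049282] 0.027016785548044202
[(array([ 0.673, -0.132,  0.114]), 0.87)]
```

View pics/wrist4.png

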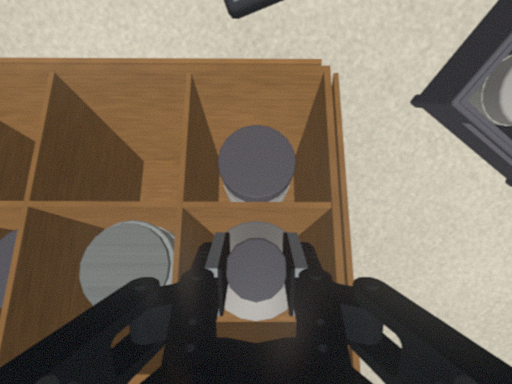

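It moves with the jaws: the origin rose 28 mm and the force stays low. I draw the rest along the cell.

{"api": "play_rows", "payload": {"steps": [[0.9, -0.4, 0, -0.245, 0], [0.9, -0.4, 0, -0.245, 0], [0.9, -0.4, 0, -0.245, 0], [0.9, -0.4, 0, -0.245, 0], [0.9, -0.4, 0, -0.245, 0], [0.9, -0.4, 0, -0.245, 0], [0.9, 0, 0, 0, 0]]}}

```text
clock: 9.75
position: [0.557, -0.101, 0.3602]
ee_rot: [0.702, 0.095, 0.7, -0.095]
contact_force: [0.2, 0.8, -3.2]
width: 0.0272
```

{"api": "play_rows", "payload": {"steps": [[0.9, -0.4, 0, -0.245, 0], [0.9, -0.4, 0, -0.245, 0], [0.9, -0.4, 0, -0.245, 0], [0.9, -0.4, 0, -0.245, 0], [0.9, -0.4, 0, -0.245, 0], [0.9, -0.4, 0, -0.245, 0], [0.9, 0, 0, 0, 0], [0.9, 0, 0, 0, 0], [0.9, 0, 0, 0, 0]]}}

```text
clock: 10.65
position: [0.5152, -0.0895, 0.4289]
ee_rot: [0.7, 0.095, 0.701, -0.095]
contact_force: [-0.2, -0.6, -4.0]
width: 0.0268
```

Run:
```python
from h import *
s,R=RT(); print(s['position'],s['contact_force'],s['width'])
for n in ('scene','side','wrist'):
    im,d,c=snap(n,n+'5'); 
    for r in manip.mark_of(n,'bottle'):
        p=w(c,r['location']); print(n,p.round(3),r['conf'],'L',((p-O)@cx).round(3),((p-O)@yh).round(3),((p-O)@cz+.004).round(3))
```

```text
[ 0.51520444 -0.08951155  0.42894657] [-0.15276518 -0.57476259 -3.95886861] 0.026779831510689092
side [ 0.585 -0.11   0.26 ] 0.7 L -0.008 0.0 0.204
wrist [ 0.585 -0.11   0.255] 0.86 L -0.01 0.001 0.2
```

View pics/side5.png

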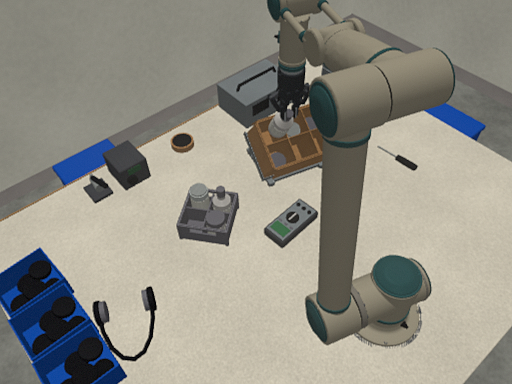

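View pics/wrist5.png

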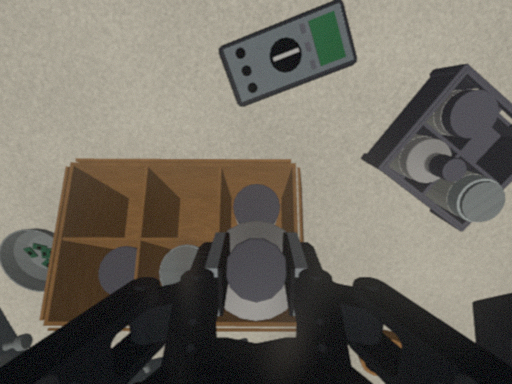

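The bottle is fully out: its base is at carton z ≈ 0.20 m, above the 0.162 needed, and it is still held. I carry it over the carton's +y side to clear bench, then try a light grip so it swings plumb about the jaw axis just above the bench.

{"api": "play_rows", "payload": {"steps": [[0.9, 0, 0.73, 0, 0], [0.9, 0, 0.73, 0, 0], [0.9, 0, 0.73, 0, 0], [0.9, 0, 0.72, -0.3, 0], [0.9, 0, 0.72, -0.3, 0], [0.9, 0, 0, -0.6, 0], [0.9, 0, 0, -0.67, 0], [0.9, 0.7, 0, 0, 0], [0.9, 0.8, 0, 0, 0], [0.9, 0.8, 0, 0, 0], [0.9, 0.8, 0, 0, 0], [0.9, 0.8, 0, 0, 0], [0.9, 0.8, 0, 0, 0], [0.9, 0.8, 0, 0, 0], [0.9, 0.8, 0, 0, 0], [0.9, 0.5, 0, 0, 0], [0.9, 0, 0, 0, 0], [0.9, 0, 0, 0, 0]]}}

```text
clock: 12.75
position: [0.4906, 0.0304, 0.2259]
ee_rot: [0.701, 0.095, 0.701, -0.095]
contact_force: [0.3, -1.2, -3.0]
width: 0.0267
```

Run:
```python
from h import *
s,R=RT(); print(s['position'],s['contact_force'],s['width'])
for n in ('side','wrist'):
    im,d,c=snap(n,n+'6'); 
    for r in manip.mark_of(n,'bottle'):
        p=w(c,r['location']); print(n,p.round(3),r['conf'])
```

```text
[0.49064873 0.03039415 0.225885  ] [ 0.25531139 -1.15634722 -3.00694002] 0.026692950129290877
side [0.561 0.008 0.053] 0.83
wrist [0.564 0.01  0.051] 0.68
```

View pics/side6.png

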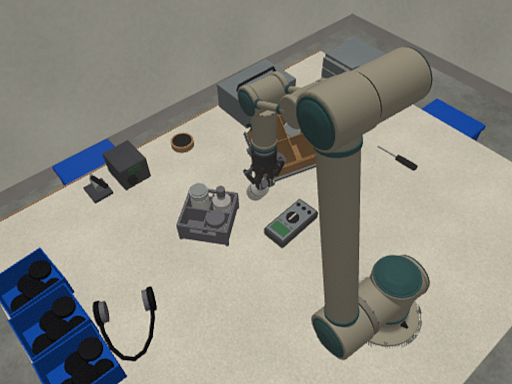

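View pics/wrist6.png

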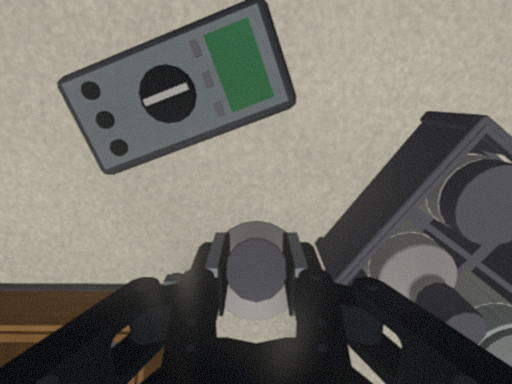

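The bottle still holds its tilt: base centre at (0.562, 0.009, 0.052), and clear in both views of the crate (right) and the carton (lower left). I lower it 20 mm and ease the grip.

{"api": "play_rows", "payload": {"steps": [[0.9, 0.35, 0, 0, 0], [0.9, 0.3, 0, 0, 0], [0.9, 0, 0, 0, 0]]}}

```text
clock: 13.25
position: [0.4889, 0.0305, 0.2044]
ee_rot: [0.699, 0.095, 0.702, -0.095]
contact_force: [-1.4, -0.7, -3.5]
width: 0.0274
```

{"api": "play_rows", "payload": {"steps": [[0.9, 0, 0, 0, 0], [0.9, 0, 0, 0, 0], [0.9, 0, 0, 0, 0], [0.9, 0, 0, 0, 0], [0.9, 0, 0, 0, 0]], "newtons": 20}}

```text
clock: 13.75
position: [0.4904, 0.0304, 0.2063]
ee_rot: [0.701, 0.095, 0.7, -0.095]
contact_force: [0.8, 0.3, -4.2]
width: 0.0269
```

Run:
```python
from h import *
s,R=RT(); print(s['position'],s['contact_force'],s['width'])
for n in ('side','wrist'):
    im,d,c=snap(n,n+'7'); 
    for r in manip.mark_of(n,'bottle'):
        p=w(c,r['location']); print(n,p.round(3),r['conf'])
```

```text
[0.490355   0.03039783 0.20630965] [ 0.78725848  0.30575791 -4.16465633] 0.026914733704687593
side [0.561 0.01  0.036] 0.62
side [ 0.36  -0.531  0.001] 0.36
wrist [0.56  0.009 0.03 ] 0.81
```

View pics/wrist7.png

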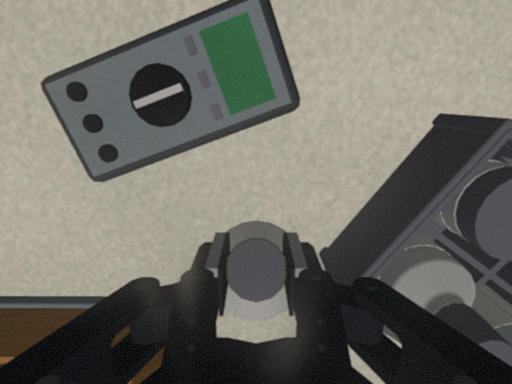

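At 20 N it still keeps its tilt. The crate's outer wall can right it instead. I turn the tool square to that wall and press the base lightly against it until the body lies flush, which makes it upright. First I raise, back away, and twist.

{"api": "play_rows", "payload": {"steps": [[0.9, -0.5, 0, 0, 0], [0.9, -0.5, 0, -0.5, 0], [0.9, 0, 0, -0.5, 0], [0.9, 0, 0, -0.5, 0], [0.9, 0, 0, -0.35, 0], [0.9, 0, 0, 0, -1], [0.9, 0, 0, 0, -1], [0.9, 0, 0, 0, -1], [0.9, 0, 0, 0, -1], [0.9, 0, 0, 0, -1], [0.9, 0, 0, 0, -1], [0.9, 0, 0, 0, -1], [0.9, 0, 0, 0, -1], [0.9, 0, 0, 0, -0.75], [0.9, 0, 0, 0, 0], [0.9, 0, 0, 0, 0]], "newtons": 40}}

```text
clock: 15.55
position: [0.4362, 0.0453, 0.2357]
ee_rot: [0.67, -0.224, 0.671, 0.224]
contact_force: [0.5, 0.1, -4.0]
width: 0.0269
```

Run:
```python
from h import *
s,R=RT(); print(s['position'],s['contact_force'],s['width'],s['qpos'],s['clock']); print(R.round(3))
for n in ('side','wrist'):
    im,d,c=snap(n,n+'8'); 
    for r in manip.mark_of(n,'bottle'):
        p=w(c,r['location']); print(n,p.round(3),r['conf'])
C=np.array([.5899,.1891]); y=np.radians(36.8); n=-np.array([np.cos(y),np.sin(y)]); t=np.array([-np.sin(y),np.cos(y)])
p=s['position'][:2]-C; print('dist to wall',p@n-.0795,'along',p@t)
# wall fit from the wrist cloud: high points near crate top
X=cloud(d,c).reshape(-1,3); X=X[d.reshape(-1)>0]
v=X[:,:2]-C; a=v@n; b=v@t
m=(X[:,2]>.03)&(X[:,2]<.075)&(abs(a-.0795)<.015)&(abs(b)<.07)
print(m.sum(), np.polyfit(b[m],a[m],1), np.percentile(a[m],[5,50,95]))
```

```text
[0.43619372 0.04530371 0.23567542] [ 0.53436056  0.0890677  -4.00020045] 0.026945224859101054 [-5.52969957e-02  1.24185058e-01  1.88679476e+00 -2.18145171e-04
  1.13128637e+00 -2.27067133e+00] 15.55
[[-0.001 -0.601  0.799]
 [-0.     0.799  0.601]
 [-1.     0.    -0.001]]
side [0.496 0.087 0.062] 0.86
wrist [0.496 0.089 0.058] 0.55
dist to wall 0.12971481062688733 along -0.023068512602257504
886 [0.03910807 0.08039522] [0.07731078 0.07905879 0.08404755]
```

View pics/wrist8.png

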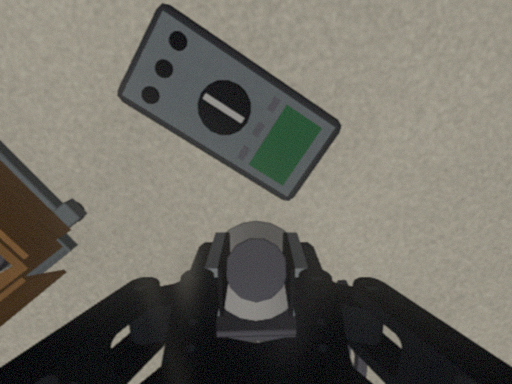

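View pics/side8.png

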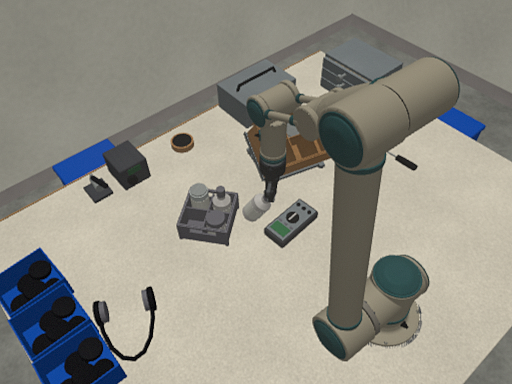

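Side view: the bottle at (257,206) px leans with its base towards the crate wall at (237,215). I lower it, then advance with a light grip and watch the force.

{"api": "play_rows", "payload": {"steps": [[0.9, 0.5, 0, 0, 0], [0.9, 0.5, 0, 0, 0], [0.9, 0, 0, 0.5, 0], [0.9, 0, 0, 0.4, 0], [0.9, 0, 0, 0.2, 0], [0.9, 0, 0, 0.2, 0], [0.9, 0, 0, 0.2, 0], [0.9, 0, 0, 0, 0]], "newtons": 20}}

```text
clock: 16.55
position: [0.4726, 0.0726, 0.2062]
ee_rot: [0.67, -0.225, 0.671, 0.225]
contact_force: [-1.9, -2.2, -4.0]
width: 0.0268
```

{"api": "play_rows", "payload": {"steps": [[0.9, 0, 0, 0.2, 0], [0.9, 0, 0, 0.2, 0], [0.9, 0, 0, 0, 0]]}}

```text
clock: 16.85
position: [0.4824, 0.0798, 0.2062]
ee_rot: [0.67, -0.225, 0.671, 0.225]
contact_force: [-2.2, -1.6, -3.0]
width: 0.027
```

```bash
cat > st.py <<'E'
from h import *
import sys
s,R=RT(); print(s['position'],s['contact_force'].round(1),s['width'],s['clock'])
for n in ('side','wrist'):
    im,d,c=snap(n,n+sys.argv[1]); 
    for r in manip.mark_of(n,'bottle'):
        p=w(c,r['location']); v=R.T@(p-s['position']); print(n,p.round(3),round(r['conf'],2),'rel tool',v.round(3))
C=np.array([.5899,.1891]); y=np.radians(36.8); n=-np.array([np.cos(y),np.sin(y)]); t=np.array([-np.sin(y),np.cos(y)])
p=s['position'][:2]-C; print('dist to wall',p@n-.0795,'along',p@t)
E
python3 st.py 9
```

```text
[0.48240287 0.07984265 0.2061869 ] [-2.2 -1.6 -3. ] 0.027041912296893088 16.85
side [0.519 0.106 0.023] 0.82 rel tool [ 0.183 -0.001  0.045]
side [0.589 0.19  0.003] 0.26 rel tool [0.203 0.024 0.152]
wrist [0.518 0.104 0.018] 0.86 rel tool [ 0.188 -0.002  0.043]
dist to wall 0.07202405646423614 along -0.023092468528985537
```

The base is pivoting under about 3 N; its offset fell from 72 to 44 mm. I continue.

{"api": "play_rows", "payload": {"steps": [[0.9, 0, 0, 0.2, 0], [0.9, 0, 0, 0.2, 0], [0.9, 0, 0, 0.2, 0], [0.9, 0, 0, 0.2, 0], [0.9, 0, 0, 0, 0]]}}

```text
clock: 17.55
position: [0.5023, 0.0946, 0.206]
ee_rot: [0.671, -0.225, 0.67, 0.225]
contact_force: [-1.7, -2.1, -4.2]
width: 0.0268
```

```bash
python3 st.py 10
```

```text
[0.5023197  0.09458833 0.20597522] [-1.7 -2.1 -4.2] 0.026840877557066614 17.55
side [0.522 0.103 0.017] 0.82 rel tool [ 0.189 -0.006  0.02 ]
side [0.535 0.192 0.   ] 0.55 rel tool [0.206 0.058 0.085]
side [0.601 0.242 0.002] 0.15 rel tool [0.204 0.059 0.167]
wrist [0.516 0.105 0.014] 0.82 rel tool [0.192 0.    0.017]
dist to wall 0.04724301332621568 along -0.023215792961606585
```

View pics/side10.png

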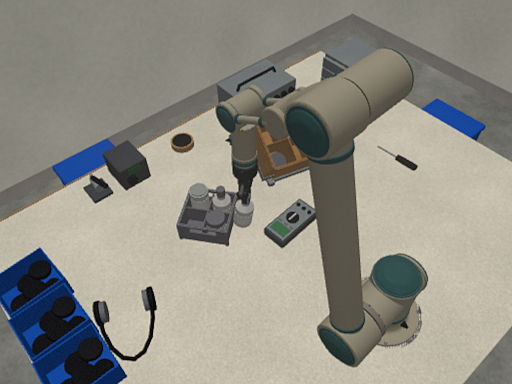

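{"api": "play_rows", "payload": {"steps": [[0.9, 0, 0, 0.15, 0], [0.9, 0, 0, 0.15, 0], [0.9, 0, 0, 0.1, 0], [0.9, 0, 0, 0, 0]]}}

```text
clock: 18.15
position: [0.5117, 0.1016, 0.2063]
ee_rot: [0.671, -0.225, 0.67, 0.225]
contact_force: [-2.1, -2.4, -1.9]
width: 0.0272
```

```bash
python3 st.py 11
```

```text
[0.51169986 0.10158546 0.20628556] [-2.1 -2.4 -1.9] 0.02724161703821347 18.15
side [0.516 0.102 0.015] 0.93 rel tool [ 0.191 -0.002  0.004]
wrist [0.518 0.101 0.014] 0.6 rel tool [ 0.192 -0.004  0.004]
dist to wall 0.03554057739287683 along -0.02323190592031182
```

View pics/wrist11.png

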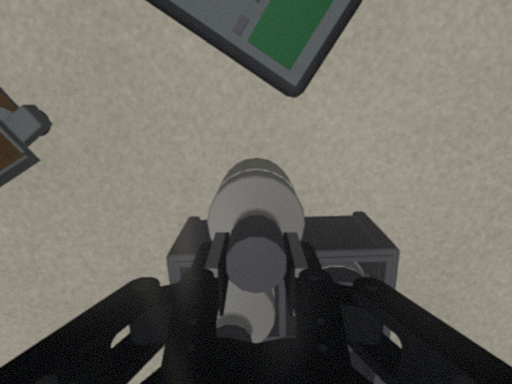

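{"api": "play_rows", "payload": {"steps": [[0.9, 0, 0, 0.07, 0], [0.9, 0, 0, 0, 0]]}}

```text
clock: 18.55
position: [0.5126, 0.1024, 0.2061]
ee_rot: [0.67, -0.225, 0.671, 0.224]
contact_force: [-3.0, -2.9, -2.2]
width: 0.0269
```

{"api": "play_rows", "payload": {"steps": [[0.9, 0, 0, 0.07, 0], [0.9, 0, 0, 0, 0]]}}

```text
clock: 18.75
position: [0.5142, 0.1039, 0.2061]
ee_rot: [0.67, -0.224, 0.671, 0.225]
contact_force: [-3.7, -3.1, -0.7]
width: 0.027
```

```bash
python3 st.py 12
cat > capf.py <<'E'
from h import *
import sys
z=np.load(f'pics/wrist{sys.argv[1]}.npz'); X=cloud(z['d'],{k:z[k] for k in('mtx','R','t')})
s,R=RT(); T=(X-s['position'])@R  # tool coords
m=(z['d']>0)&(abs(T[...,1])<.0135)&(abs(T[...,2]-.0)<.03)&(T[...,0]>.035)&(T[...,0]<.075)
p=T[m]; h=np.percentile(p[:,0],[5,20,50,80]); print('x pct',h.round(4),len(p))
k=abs(p[:,0]-np.median(p[:,0]))<.004; p=p[k]
A=np.c_[p[:,1:],np.ones(len(p))]; co=np.linalg.lstsq(A,p[:,0],rcond=None)[0]
print('cap top: slope y,z',co[:2].round(3),'h',co[2].round(4),'centre',((p[:,1:].min(0)+p[:,1:].max(0))/2).round(4),np.percentile(p[:,2],[2,98]).round(4))
# body sides facing the camera (-z): shoulder/body
m=(z['d']>0)&(abs(T[...,1])<.006)&(T[...,2]<.02)&(T[...,2]>-.08)&(T[...,0]>.11)&(T[...,0]<.185)
p=T[m]
for lo in np.arange(.1,.19,.01):
    k=(p[:,0]>lo)&(p[:,0]<lo+.01)
    if k.sum()>3: print(round(lo,3),k.sum(),np.median(p[k,2]).round(4))
E
python3 capf.py 11; python3 capf.py 12
```

```text
[0.51420229 0.10385159 0.20606845] [-3.7 -3.1 -0.7] 0.02704991337313155 18.75
side [0.514 0.103 0.017] 0.67 rel tool [ 0.189 -0.001 -0.   ]
wrist [0.518 0.105 0.013] 0.95 rel tool [ 0.193 -0.001  0.004]
dist to wall 0.03217933897825688 along -0.022916361886877255
x pct [0.0477 0.0514 0.0522 0.0554] 3894
cap top: slope y,z [ 0.001 -0.071] h 0.0517 centre [-0.     -0.0054] [-0.019   0.0067]
0.11 63 -0.0325
0.12 53 -0.0321
0.13 57 -0.0321
0.14 34 -0.0315
0.15 32 -0.031
0.16 28 -0.0304
0.17 15 -0.03
0.18 9 -0.029
x pct [0.0493 0.0516 0.0523 0.0562] 3917
cap top: slope y,z [ 0.002 -0.049] h 0.0521 centre [ 0.     -0.0021] [-0.0154  0.0105]
0.11 69 -0.0305
0.12 57 -0.0303
0.13 56 -0.0305
0.14 38 -0.0303
0.15 37 -0.0301
0.16 32 -0.0298
0.17 17 -0.0294
0.18 13 -0.0287
```

The force is rising (4.8 N) and the body side varies only about 1.5 mm over 70 mm, so the bottle is flush and upright to about 0.02 rad. I firm up the grip, back off and lift.

{"api": "play_rows", "payload": {"steps": [[0.9, 0, 0, 0.04, 0], [0.9, 0, 0, 0, 0], [0.9, 0, 0, -0.3, 0], [0.9, 0, 0, -0.4, 0], [0.9, 0, 0, -0.3, 0], [0.9, -0.6, 0, 0, 0], [0.9, -0.8, 0, 0, 0], [0.9, -0.8, 0, 0, 0], [0.9, -0.8, 0, 0, 0], [0.9, -0.8, 0, 0, 0], [0.9, -0.8, 0, 0, 0], [0.9, -0.8, 0, 0, 0], [0.9, -0.6, 0, 0, 0], [0.9, 0, 0, 0, 0]], "newtons": 40}}

```text
clock: 20.35
position: [0.4923, 0.0863, 0.389]
ee_rot: [0.673, -0.225, 0.668, 0.224]
contact_force: [0.3, 1.1, -3.6]
width: 0.027
```

```bash
python3 st.py 13; python3 capf.py 13
python3 - <<'E'
from h import *
for n in('scene','side','wrist'):
    if n=='scene': snap(n,'scene13')
    c=manip.camera_model(n)
    for q in ('free_cell','crate','crate_tin','crate_jar','crate_bottle'):
        print(n,q,[(np.round(w(c,r['location']),3).tolist(),round(r['conf'],2)) for r in manip.mark_of(n,q)][:2])
E
```

```text
[0.49226883 0.0863031  0.38895575] [ 0.3  1.1 -3.6] 0.026964270549396107 20.35
side [0.498 0.09  0.198] 0.78 rel tool [0.191 0.    0.006]
side [ 0.638 -0.21   0.065] 0.37 rel tool [ 0.325 -0.324 -0.064]
wrist [0.498 0.091 0.192] 0.76 rel tool [0.197 0.001 0.006]
dist to wall 0.06025410520005327 along -0.023829328637283275
x pct [0.0471 0.0512 0.052  0.0551] 3915
cap top: slope y,z [ 0.004 -0.078] h 0.0517 centre [ 0.     -0.0022] [-0.0157  0.0101]
0.11 65 -0.0288
0.12 47 -0.0283
0.13 55 -0.0283
0.14 38 -0.0277
0.15 28 -0.027
0.16 26 -0.0265
0.17 13 -0.026
0.18 10 -0.0249
scene free_cell []
scene crate [([0.589, 0.185, -0.001], 0.73)]
scene crate_tin [([0.643, 0.182, 0.001], 0.57)]
scene crate_jar [([0.536, 0.199, 0.005], 0.56)]
scene crate_bottle [([0.615, -0.115, 0.047], 0.74), ([0.583, 0.137, 0.008], 0.67)]
side free_cell [([0.598, 0.245, -0.0], 0.69), ([0.646, 0.183, 0.004], 0.61)]
side crate [([0.591, 0.188, 0.001], 0.58)]
side crate_tin [([0.644, 0.179, 0.004], 0.94)]
side crate_jar [([0.534, 0.195, 0.001], 0.82)]
side crate_bottle [([0.584, 0.135, 0.003], 0.83), ([0.359, -0.529, 0.001], 0.73)]
wrist free_cell []
wrist crate [([0.486, 0.572, 0.001], 0.51), ([0.535, 0.198, 0.01], 0.38)]
wrist crate_tin []
wrist crate_jar [([0.533, 0.196, 0.007], 0.65)]
wrist crate_bottle []
```

View pics/side13.png

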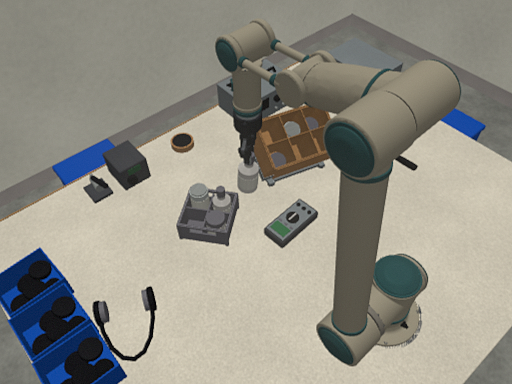

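The bottle leans about 0.05 rad in the jaws, inside the limit, and the floor press will true it. I carry it above the empty cell and look again.

{"api": "play_rows", "payload": {"steps": [[0.9, 0, 0.1, 0.3, 0], [0.9, 0, 0.2, 0.6, 0], [0.9, 0, 0.3, 0.8, 0], [0.9, 0, 0.3, 0.8, 0], [0.9, 0, 0.3, 0.8, 0], [0.9, 0, 0.3, 0.8, 0], [0.9, 0, 0.3, 0.8, 0], [0.9, 0, 0.2, 0.6, 0], [0.9, 0, 0.06, 0.39, 0], [0.9, 0, 0, 0, 0], [0.9, 0, 0, 0, 0], [0.9, 0, 0, 0, 0]]}}

```text
clock: 22.55
position: [0.5948, 0.2416, 0.3862]
ee_rot: [0.67, -0.224, 0.671, 0.224]
contact_force: [-0.1, 0.1, -4.3]
width: 0.0268
```

```bash
python3 st.py 14; python3 capf.py 14
python3 - <<'E'
from h import *
snap('scene','scene14')
for n in('scene','side','wrist'):
    c=manip.camera_model(n)
    for q in ('free_cell','crate','crate_tin'):
        print(n,q,[(np.round(w(c,r['location']),3).tolist(),round(r['conf'],2)) for r in manip.mark_of(n,q)][:2])
E
```

```text
[0.59480478 0.24156968 0.38623588] [-0.1  0.1 -4.3] 0.026760724911196476 22.55
side [0.602 0.249 0.195] 0.67 rel tool [0.191 0.002 0.01 ]
dist to wall -0.11485798752844935 along 0.039076041998795163
x pct [0.0484 0.0516 0.0524 0.0551] 3887
cap top: slope y,z [ 0.004 -0.073] h 0.052 centre [ 0.     -0.0024] [-0.0158  0.0101]
0.11 72 -0.0289
0.12 51 -0.0285
0.13 52 -0.0284
0.14 36 -0.0279
0.15 31 -0.0273
0.16 26 -0.0267
0.17 17 -0.0262
0.18 9 -0.0249
scene free_cell [([0.598, 0.24, 0.004], 0.57), ([0.587, 0.189, 0.002], 0.55)]
scene crate [([0.589, 0.189, 0.0], 0.94), ([0.36, -0.534, 0.001], 0.61)]
scene crate_tin [([0.643, 0.181, 0.004], 0.76), ([0.587, -0.195, -0.001], 0.17)]
side free_cell [([0.596, 0.242, 0.003], 0.91), ([0.362, -0.529, 0.0], 0.34)]
side crate [([0.586, 0.191, 0.0], 0.8)]
side crate_tin [([0.645, 0.179, 0.004], 0.74)]
wrist free_cell [([0.599, 0.243, 0.004], 0.76)]
wrist crate [([0.592, 0.189, 0.0], 0.71)]
wrist crate_tin [([0.646, 0.183, 0.005], 0.94)]
```

View pics/side14.png

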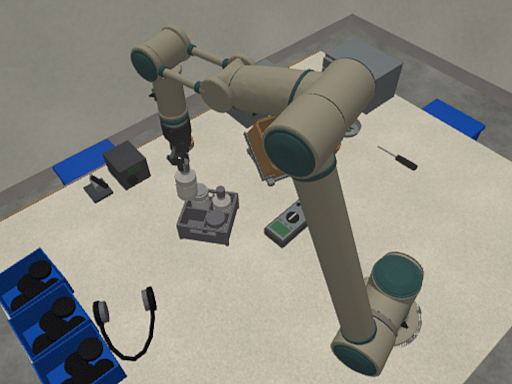

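View pics/wrist14.png

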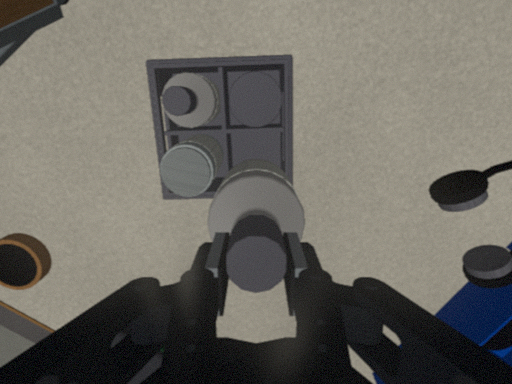

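Run:
```python
from h import *
z=np.load('pics/wrist14.npz'); X=cloud(z['d'],{k:z[k] for k in('mtx','R','t')})
m=(z['d']>0)&(X[...,2]>.074)&(X[...,2]<.086)&(np.hypot(X[...,0]-.59,X[...,1]-.189)<.12)
p=X[m][:,:2]; print(len(p))
y=np.radians(36.8);n=np.array([np.cos(y),np.sin(y)]);t=np.array([-np.sin(y),np.cos(y)])
a=(p-[.59,.189])@n;b=(p-[.59,.189])@t
print('x edges',np.percentile(a,[1,99]),'y edges',np.percentile(b,[1,99]))
for nm,u,v in(('-x',a,b),('-y',b,a),('+y',-b,a)):
    # outer edge points
    k=u<np.percentile(u,1)+.006; f=np.polyfit(v[k],u[k],1); print(nm,k.sum(),f.round(4),np.median(u[k]).round(4), (v[k].min().round(3),v[k].max().round(3)))
big=z['im'][:,:,::-1].copy(); big[m]=(0,0,255); cv2.imwrite('pics/w14m.png',big)
```

```text
3692
x edges [-0.08523724  0.08466524] y edges [-0.08627044  0.08274058]
-x 702 [-0.0174 -0.0818] -0.0818 (np.float64(-0.088), np.float64(0.081))
-y 529 [ 0.016  -0.0829] -0.083 (np.float64(-0.081), np.float64(0.085))
+y 559 [-0.0175 -0.0798] -0.0795 (np.float64(-0.086), np.float64(0.064))
```

View pics/w14m.png

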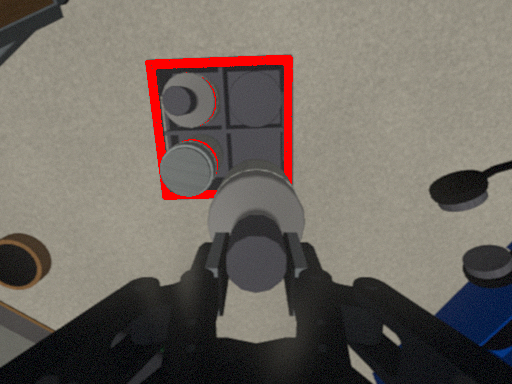

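The crate rim fit gives yaw 37.8° and a cell centre of (0.598, 0.242), in agreement with the networks. The bottle is 4 mm beyond centre along the tool's z. I correct part of that, since righting will shift the base back, and lower.

{"api": "play_rows", "payload": {"steps": [[0.9, 0, -0.05, -0.08, 0.15], [0.9, 0.3, 0, 0, 0], [0.9, 0.6, 0, 0, 0], [0.9, 0.6, 0, 0, 0], [0.9, 0.5, 0, 0, 0], [0.9, 0.4, 0, 0, 0], [0.9, 0.4, 0, 0, 0], [0.9, 0.4, 0, 0, 0], [0.9, 0, 0, 0, 0], [0.9, 0, 0, 0, 0]]}}

```text
clock: 24.25
position: [0.5943, 0.2395, 0.2901]
ee_rot: [0.672, -0.219, 0.672, 0.219]
contact_force: [-0.2, -0.1, -3.3]
width: 0.027
```

```bash
python3 st.py 15; python3 capf.py 15|head -3
```

```text
[0.59432669 0.23954799 0.29008732] [-0.2 -0.1 -3.3] 0.02695063069294291 24.25
side [0.599 0.241 0.1  ] 0.78 rel tool [ 0.19  -0.001  0.005]
wrist [0.603 0.243 0.097] 0.95 rel tool [ 0.193 -0.002  0.009]
dist to wall -0.11326412292525778 along 0.037743600506593436
x pct [0.0487 0.0515 0.0523 0.0551] 3865
cap top: slope y,z [ 0.003 -0.077] h 0.052 centre [ 0.     -0.0018] [-0.0156  0.01  ]
0.11 69 -0.0288
```

View pics/wrist15.png

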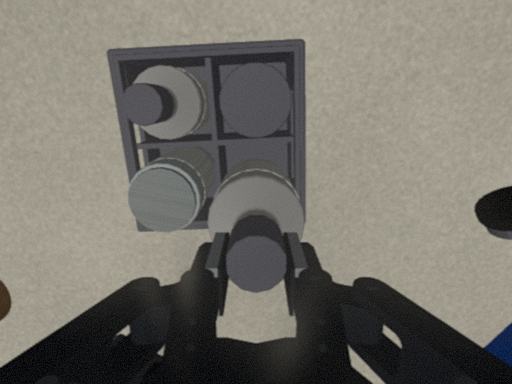

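View pics/side15.png

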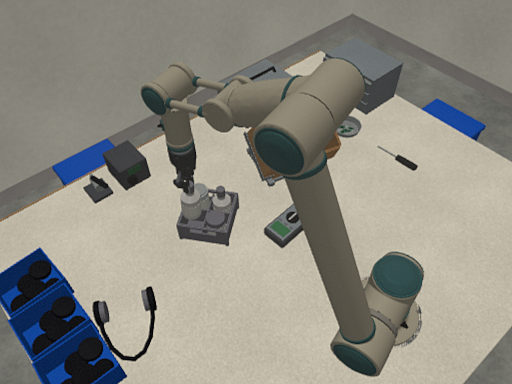

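In the wrist view the bottle sits over the empty cell, with the tin's lid at the left (165,198) clear of the finger. I lower slowly.

{"api": "play_rows", "payload": {"steps": [[0.9, 0.3, 0, -0.03, -0.3], [0.9, 0.3, 0, 0, 0], [0.9, 0.3, 0, 0, 0], [0.9, 0.3, 0, 0, 0], [0.9, 0.3, 0, 0, 0], [0.9, 0.3, 0, 0, 0], [0.9, 0.3, 0, 0, 0], [0.9, 0, 0, 0, 0]]}}

```text
clock: 25.25
position: [0.5927, 0.2387, 0.2252]
ee_rot: [0.668, -0.23, 0.67, 0.23]
contact_force: [-0.9, 0.0, -3.4]
width: 0.027
```

```bash
python3 st.py 16; python3 capf.py 16|head -3
```

```text
[0.59269296 0.23873365 0.22521137] [-0.9  0.  -3.4] 0.027019468226946484 25.25
side [0.598 0.243 0.036] 0.73 rel tool [ 0.189 -0.     0.008]
wrist [0.6   0.244 0.033] 0.94 rel tool [ 0.192 -0.001  0.01 ]
dist to wall -0.11146814428423982 along 0.03807017193844029
x pct [0.0485 0.0518 0.0526 0.0552] 3864
cap top: slope y,z [ 0.003 -0.076] h 0.0522 centre [-0.     -0.0024] [-0.0158  0.01  ]
0.11 73 -0.029
```

View pics/wrist16.png

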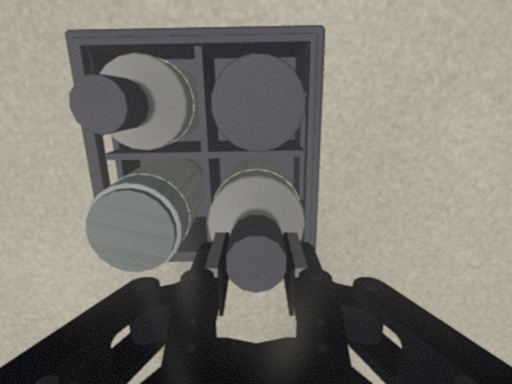

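It is inside the cell with no side contact and about 30 mm to go.

{"api": "play_rows", "payload": {"steps": [[0.9, 0.2, 0, 0, 0], [0.9, 0.2, 0, 0, 0], [0.9, 0.2, 0, 0, 0], [0.9, 0.1, 0, 0, 0], [0.9, 0.07, 0, 0, 0], [0.9, 0, 0, 0, 0]]}}

```text
clock: 26.05
position: [0.5933, 0.2389, 0.2035]
ee_rot: [0.668, -0.23, 0.669, 0.23]
contact_force: [0.4, -0.8, -4.2]
width: 0.0272
```

{"api": "play_rows", "payload": {"steps": [[0.9, 0.07, 0, 0, 0], [0.9, 0.07, 0, 0, 0], [0.9, 0, 0, 0, 0]]}}

```text
clock: 26.35
position: [0.5934, 0.2389, 0.1996]
ee_rot: [0.669, -0.23, 0.669, 0.23]
contact_force: [-1.1, 0.5, -2.9]
width: 0.0269
```

{"api": "play_rows", "payload": {"steps": [[0.9, 0.07, 0, 0, 0], [0.9, 0, 0, 0, 0]], "newtons": 20}}

```text
clock: 26.55
position: [0.5937, 0.2391, 0.1979]
ee_rot: [0.669, -0.23, 0.668, 0.23]
contact_force: [0.2, 0.0, -2.8]
width: 0.0267
```

{"api": "play_rows", "payload": {"steps": [[0.9, 0.05, 0, 0, 0], [0.9, 0, 0, 0, 0]]}}

```text
clock: 26.75
position: [0.5942, 0.2394, 0.1975]
ee_rot: [0.67, -0.23, 0.668, 0.23]
contact_force: [0.2, 0.4, 4.1]
width: 0.0271
```

{"api": "play_rows", "payload": {"steps": [[0.9, 0.05, 0, 0, 0], [0.9, 0, 0, 0, 0]]}}

```text
clock: 26.95
position: [0.5949, 0.2398, 0.1974]
ee_rot: [0.671, -0.23, 0.667, 0.23]
contact_force: [-0.1, 2.1, 8.1]
width: 0.0273
```

```bash
python3 st.py 17; python3 capf.py 17
```

```text
[0.59485216 0.23979796 0.19738823] [-0.1  2.1  8.1] 0.027324388625935905 26.95
side [0.599 0.243 0.008] 0.66 rel tool [0.189 0.    0.004]
side [ 0.646 -0.3    0.091] 0.61 rel tool [ 0.106 -0.457 -0.292]
wrist [0.599 0.243 0.001] 0.75 rel tool [0.196 0.    0.004]
dist to wall -0.11383462358156557 along 0.0376289841331155
x pct [0.0493 0.0515 0.0522 0.0559] 3895
cap top: slope y,z [ 0.004 -0.065] h 0.052 centre [-0.     -0.0024] [-0.0156  0.0101]
0.11 68 -0.0298
0.12 176 -0.0351
0.13 49 -0.0295
0.14 40 -0.0292
0.15 8 -0.0286
```

The floor is reached and it presses at about 12 N. One more small press trues it up, then a hold.

{"api": "play_rows", "payload": {"steps": [[0.9, 0.04, 0, 0.03, 0], [0.9, 0, 0, 0.03, 0], [0.9, 0, 0, 0, 0], [0.9, 0, 0, 0, 0]]}}

```text
clock: 27.55
position: [0.5963, 0.2409, 0.197]
ee_rot: [0.671, -0.23, 0.667, 0.23]
contact_force: [-0.7, 1.6, 12.3]
width: 0.027
```

```bash
python3 st.py 18; python3 capf.py 18
```

```text
[0.59630656 0.24090891 0.19700142] [-0.7  1.6 12.3] 0.02700203730775465 27.55
side [0.598 0.242 0.003] 0.54 rel tool [0.194 0.    0.001]
wrist [0.6   0.241 0.002] 0.62 rel tool [ 0.195 -0.002  0.001]
dist to wall -0.11566469523799897 along 0.03764733515975977
x pct [0.0485 0.0515 0.0522 0.0562] 3931
cap top: slope y,z [ 0.003 -0.05 ] h 0.052 centre [ 0.    -0.002] [-0.0156  0.0103]
0.11 67 -0.0306
0.12 191 -0.037
0.13 49 -0.0306
0.14 38 -0.0304
0.15 29 -0.0301
```

The bottle now stands upright: body side within 0.5 mm over 40 mm, base at about (0.599, 0.2415). I ease the press, open and retreat.

{"api": "play_rows", "payload": {"steps": [[0.9, -0.05, 0, 0, 0], [0.9, 0, 0, 0, 0]]}}

```text
clock: 27.95
position: [0.5957, 0.2405, 0.1973]
ee_rot: [0.67, -0.23, 0.667, 0.23]
contact_force: [0.1, 1.3, 8.3]
width: 0.0266
```

{"api": "play_rows", "payload": {"steps": [[0.67, 0, 0, 0, 0], [0.64, 0, 0, 0, 0], [0.6, 0, 0, 0, 0], [0.53, 0, 0, 0, 0], [0.5, 0, 0, 0, 0], [0.5, 0, 0, 0, 0], [0.5, -0.2, 0, 0, 0], [0.5, -0.4, 0, 0, 0], [0.5, -0.6, 0, 0, 0], [0.5, -0.8, 0, 0, 0], [0.5, -0.8, 0, 0, 0], [0.5, -0.8, 0, 0, 0], [0.5, -0.8, 0, 0, 0], [0.5, -0.8, 0, 0, 0], [0.5, 0, 0, 0, 0], [0.5, 0, 0, 0, 0], [0.5, 0, 0, 0, 0]]}}

```text
clock: 29.65
position: [0.5944, 0.2399, 0.3501]
ee_rot: [0.668, -0.23, 0.669, 0.23]
contact_force: [-0.9, 0.3, -0.0]
width: 0.0426
```

```bash
python3 st.py 19
python3 - <<'E'
from h import *
snap('scene','scene19'); c=manip.camera_model('side')
for q in ('free_cell','crate_tin','crate_jar','crate_bottle','meter','carton_jar','carton_tin','front_jar'):
    print(q,[(np.round(w(c,r['location']),3).tolist(),round(r['conf'],2)) for r in manip.mark_of('side',q)][:3])
z=np.load('pics/wrist19.npz'); X=cloud(z['d'],{k:z[k] for k in('mtx','R','t')})
m=(z['d']>0)&(X[...,2]>.139)&(X[...,2]<.15)&(np.hypot(X[...,0]-.598,X[...,1]-.242)<.03); p=X[m]; print('cap top',len(p),p.mean(0))
E
```

```text
[0.59440576 0.23993621 0.35014971] [-0.9  0.3 -0. ] 0.042563037238175935 29.65
side [0.602 0.241 0.004] 0.58 rel tool [ 0.346 -0.004  0.007]
wrist [0.602 0.245 0.004] 0.88 rel tool [ 0.347 -0.001  0.01 ]
dist to wall -0.1135599908792478 along 0.03800709724245309
free_cell [([0.598, 0.242, 0.002], 0.64)]
crate_tin [([0.646, 0.181, 0.003], 0.91)]
crate_jar [([0.534, 0.192, -0.001], 0.91)]
crate_bottle [([0.583, 0.135, 0.004], 0.87)]
meter [([0.397, -0.014, -0.003], 0.6)]
carton_jar []
carton_tin []
front_jar [([0.599, 0.242, 0.003], 0.25)]
cap top 712 [0.59836191 0.2422301  0.1442373 ]
```

View pics/wrist19.png

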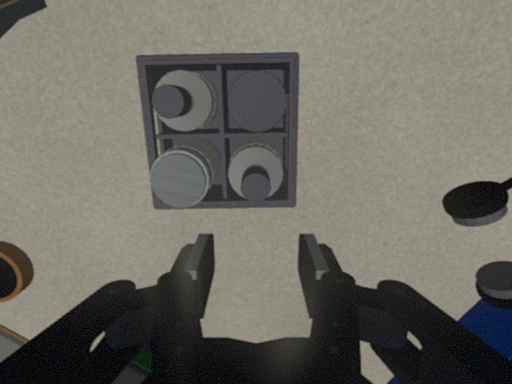

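View pics/side19.png

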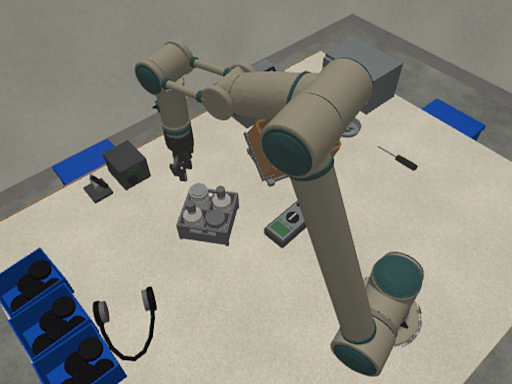

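The bottle stands in the empty cell: wrist view at (256,172) px, side view at (193,213) px. Its cap top is at (0.598, 0.242, 0.144), directly above the cell centre and at the height expected for a bottle standing on the floor. The arm is clear, so I hand in.

```bash
python3 -c "
from rig import manip
print(manip.sign_off())"
```

```text
the job is handed in; nothing more can be done
None
```

The bottle is out of the carton and standing upright, released, in the crate's empty cell. I handed the job in at about 30 s of the 64 s; sign-off reports no verdict.

**What I did**
- **Drawing out:** I gripped the bottle by its cap and drew it out along its cell, until its base was at about 0.20 m in the carton frame.
- **Righting:** The tool could only stay vertical, so the bottle came out with the carton's tilt. A 20 N grip did not let it swing upright. I pivoted it in the jaws by pressing it lightly (about 5 N) against the crate's outer wall, then lowered it into the cell. A press of about 16 N on the cell floor finished straightening it.

**Last checks**
- **Position:** The cap top is at (0.598, 0.242, 0.144), which is above the cell centre and at the height of a bottle standing on the floor. The networks put the base 4–5 mm from the cell centre, at floor height.
- **Uprightness:** Just before release the body side varied only 0.5 mm over 40 mm of height. The cap-top fit still showed about 0.05 rad, which I took to be measurement bias.
- **Other things:** The crate's jar, tin and bottle and the meter read within about 5 mm of their starting positions.
- **Not re-checked:** The carton's jar and tin were not detected in the last look, and the front jar gave only a false hit. I did not look again at the bowl, headset and screwdriver.

**Disagreement during the grasp:** The gripper's body rested on the carton's rear rim at 16–17 N before I backed off. That is below the limit.

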